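# Hold open the heavy flap of a shielded waste bin with its press lever

## Task

On the lab bench, push the red lock bolt of the shielded waste bin fully in, then press the green pad of the lever all the way down so that the heavy yellow flap is raised wide open, and finish while still holding it down. Only push and press with the fingers: do not pinch the bolt or the lever, do not touch the flap, and leave the things standing around the bin where they are.

Things in the scene. Friction and masses are not known exactly. Their poses are not given: they have to be found in the camera images.
- bin: Fixed stand of the bin. Origin on the bench under the lever's pivot (pin at z 116 mm); z up, x along the lever from pad (-x) to short end (+x), y left. Base plate 8 thick, x -102..132, y -230..65 mm. White open box right of the lever: x -58..122, y -215..-40, 109 high. Blue pivot cheeks at x 0, y -29..29, 130 high. Blue bolt guides at x -70, y 33..47 and -72..-58, 90 high.
- flap: Yellow-painted steel flap, 1.2 to 2.2 kg, 175 x 180 x 6 mm, flat on the white box. Origin at its middle (bin frame x 27, y -124, z 113 when closed); the hinge line lies at the box's +x rim (x 115, z 113). As it opens its -x edge rises and its z axis tilts from vertical: 0 closed, about 0.49 rad with the lever at its lower stop. A tab on its left side rests on the lever's short end, which raises it.
- press_lever: Dark steel lever, 22 wide, 10 thick; origin at its pivot. Long arm 200 mm to -x with a green pad; short arm 60 mm to +x, its brass roller under the flap's tab. At rest it rises 0.244 rad towards the pad; it turns 0.488 rad to its lower stop, then sloping as much the other way. Pressing the pad takes 5 to 12 N; let go, the flap's weight drives it back up.
- lever_pad (a point): Centre of the upper face of the green pad (50 x 50 x 12 mm) at the end of the long arm: 185 mm from the pivot, about 0.173 m above the bench at rest, about 0.084 m when fully pressed; it goes with the lever. The space below is free.
- lever_pad_core (a point): Inside the green pad, 7 mm below lever_pad.
- lock_bolt (a joint): Travel of the lock bolt in m: 0 locked, 0.032 fully in (end stop). It slides level along the bin's -y with about 1.5 N of friction and stays where left. Its red block (22 x 20 mm, top at z 124) stands under the lever and blocks it until about 0.024 m.
- bolt_end (a point): Centre of the outer (+y, left) round face of the bolt's red knob, 32 mm in diameter and 14 long, at bin frame x -70, y 120 (88 when fully in), z 74 mm; it goes with the bolt. Push this face along the bin's -y.
- bolt_knob (a point): Centre of the red knob, 7 mm inwards of bolt_end.
- tip_box_mid (a point): Middle of a loose blue pipette-tip box, 78 x 78 x 65 mm. Leave alone.
- jar_mid (a point): Middle of a loose white jar, 64 mm wide and 75 high. Leave alone.
- reagent_mid (a point): Middle of a loose amber reagent bottle with red cap, 56 mm wide and 105 high. Leave alone.
- tube_rack_mid (a point): Middle of a loose red tube rack, 65 x 150 x 30 mm (42 with its tubes). Leave alone.
Not all that is in view belongs to the job. Several things look just like the part that bears jar_mid: the one meant starts farthest to the robot's right. Of the things shaped like the part that bears tip_box_mid, the blue one is meant.

How it is judged (in metres and radians):
On the way, in this order (a step that is already met when the one before it is completed fails the run):
1. the lock bolt is pushed fully in (at least 26 of 32 mm) (value of joint lock_bolt above 0.026 m), for 0.1 s.
2. the fingers press the lever and the flap stands wide open (over 0.40 rad) (angle between flap's own z axis and vertical above 0.4 rad and contact force between the fingers and press_lever above 1.5 N), for 0.3 s.
At the end, for the whole second after the job is handed in: Lock bolt at least 26 mm in; flap held still and at least 0.40 rad open (fully pressed gives about 0.49) by fingers that press on the lever with more than 1.5 N; the four bystanders within 25 mm of their places and upright (all of step 2 and value of joint lock_bolt above 0.026 m and angular speed of flap below 0.2 rad/s and not (distance of any of tip_box_mid, jar_mid, reagent_mid, tube_rack_mid from where it was at the start of the episode above 0.025 m or angle between any of tip_box_mid, jar_mid, reagent_mid, tube_rack_mid's own z axis and vertical above 0.3 rad)); the arm keeps its last pose, push and grip.
It fails at once if a bystander is moved more than 25 mm, lifted or tipped (distance of any of tip_box_mid, jar_mid, reagent_mid, tube_rack_mid from where it was at the start of the episode above 0.025 m or angle between any of tip_box_mid, jar_mid, reagent_mid, tube_rack_mid's own z axis and vertical above 0.3 rad).
It fails at once if the robot touches the flap (contact force between any of the fingers, the arm and flap above 1 N).
It fails at once if the bolt's knob is pinched between the fingers (distance between the grasp point and bolt_knob below 0.012 m).
It fails at once if the lever's pad is pinched between the fingers (distance between the grasp point and lever_pad_core below 0.017 m).
It also fails if it takes over 42 s, if anything falls off the work surface, if the arm or the gripper's body presses on something with over 40 N, if the wrist force passes 120 N, or if a joint passes its speed limit or range.

## Robot

A 6-joint arm with a two-finger parallel gripper is mounted at the origin on the work surface. World frame = base frame: x ahead of the robot, y to its left, z up, the work surface at z = 0. Lengths are in mm, angles in rad, forces in N, time in s.
With the tool pointing down it reaches from about 300 to 850 mm from the base axis. Payload 4.2 kg.
Tool frame: the origin (TCP) lies midway between the tips of the shut fingers; the grasp point (between the pads) lies 19 mm behind it; z points along the fingers, y is the line along which they close (so a half turn about z gives the same grasp; the last joint's range is limited). The gripper opens to 91 mm and grips with 3 to 60 N. Pads are 32 mm wide; open, the fingers measure 118 mm over their backs; the gripper's body (76 mm by 178 mm) begins 60 mm behind the grasp point.
Start: joints at [1.322, 0.32, 1.565, -0, 1.257, -0.02], TCP at [130.416, 560.031, 213.976] pointing down, gripper open.
Joint ranges: [-3.11, 3.11], [-0.84, 2.01], [0.21, 2.61], [-1.34, 4.49], [0.05, 2.63], [-2.56, 2.56]. Speed limits (rad/s): [2.57, 2.57, 3.14, 3.14, 3.14, 3.14].

## Interface

Orientations are given as a 3x3 rotation matrix whose columns are the frame's x, y, z axes.
In Python, from rig import * gives the robot as it stands. The module is installed in compiled form; this text tells all that it offers.
- The arm moves only by the shell command python3 -m creep 'ROWS' [FORCE]. ROWS is JSON, a list of rows, each an object with "grip": the closure, from -1 (fully open) to 1 (shut); "slide": the shift along the world's x, y, z in cm, a list of three; "rot": the turn, a rotation vector about the world's x, y, z in rad, a list of three. In form: [{"grip": grip, "slide": [dx, dy, dz], "rot": [rx, ry, rz]}, ...]. A call has 1 to 20 rows; each row shifts and turns the commanded pose from where the row before left it; what a row does not reach is not made up. A row lasts 1/10 s, in which the tool goes at most 50 mm and 8.59 degrees, less where a joint would pass 70% of its speed; a pose out of reach is approached as far as the arm can. A call is refused whole if a number of a shift passes 5 or a number of a turn 0.15, either way. A call with a gripper value outside its range is refused whole. The fingers move at their own pace and stop on an object; FORCE is the grip in N (left out, the last holds). Time passes only in rows, so rows that do not move let the fingers close. It gives the time, the measured TCP pose, the force, the opening and the grip force at its end, in the units of the state.
- observe(): the state, without advancing time (a new reading comes with each control period).
- capture(name): name is "side" or "top" or "wrist"; returns a dict with "color" (384x512x3 uint8, blue, green, red), "vertical_fov" (degrees; the focal length in pixels is half the picture's height over the tangent of half this angle, whatever the lens; pixels are square), "cx", "cy" (the principal point, pixels), "world_to_cam" (4x4, takes a point from world to camera coordinates); the wrist camera has in their place "T_tool_cam" (4x4, takes a point from camera to tool coordinates, whose origin is the TCP and whose axes are the flange's). Camera axes: x right, y up, looking along -z (the intrinsics and any distortion apply to the point x, -y, -z); pixel columns grow to the right and rows downward; lengths in mm; the calibration is good to about 2 mm. A picture is of the moment at which its call begins: read the wrist's pose just before it. There is no depth.
- close_job(): hands the job in; it is judged then, once.
The state is a dict: "t": time; "joint_pos": joint angles; "joint_velocities": joint speeds; "effort": joint torques, N m; "eef_pos": TCP position; "ee_rot": TCP orientation; "force": force on the tool from outside, world axes, zero at the start; "torque": the same for the moment, N m; "gripper_width": finger opening in mm; "finger_force": force on a finger pad.
Only numpy, scipy, OpenCV 4.12 (cv2) and the standard library are available. Lean on these libraries where they do the work, as an engineer would, in place of code of your own. Each camera call takes 0.05 s, during which the arm holds its last target. There are 200 camera calls.

## Working session

There is one attempt and no reset: what is moved stays moved. The work goes in short steps, Python scripts to look and compute and a shell command to move; the robot and the scene stay as the last step left them, time stands still between calls to the robot, and variables do not carry over. Pictures are saved under pics/ and viewed, at most 10 in all, crops included, and the job is handed in when it is done.

```bash
mkdir -p pics
python3 - <<'E'
from rig import *
import cv2,pickle
s=observe();print(s['t'],s['eef_pos'],s['ee_rot'],s['gripper_width'])
d={}
for n in('side','top'):
    c=capture(n);d[n]=c;cv2.imwrite(f'pics/{n}0.png',c['color'])
    print(n,{k:v for k,v in c.items() if k!='color'})
pickle.dump(d,open('c0.pkl','wb'))
E
```

```text
0.0 [130.29727911 559.54465168 213.14200336] [[-9.73929174e-01  2.26851918e-01 -4.15259274e-04]
 [ 2.26852295e-01  9.73927797e-01 -1.63784988e-03]
 [ 3.28831645e-05 -1.68935230e-03 -9.99998573e-01]] 91.28100375087224
side {'vertical_fov': 52.31517700195047, 'cx': 256.2435739523624, 'cy': 193.36214371564665, 'world_to_cam': array([[ 8.64110457e-01, -5.03251066e-01, -7.17514527e-03,
        -4.93397868e+02],
       [ 3.22049932e-01,  5.41909950e-01,  7.76284385e-01,
        -2.77394511e+02],
       [-3.86777662e-01, -6.73106210e-01,  6.30342026e-01,
        -8.57875363e+02],
       [ 0.00000000e+00,  0.00000000e+00,  0.00000000e+00,
         1.00000000e+00]])}
top {'vertical_fov': 54.3324165892081, 'cx': 259.79276815647853, 'cy': 197.40067316334722, 'world_to_cam': array([[ 1.78541807e-02, -9.99812895e-01, -7.44332017e-03,
        -2.38691211e+00],
       [ 9.96166960e-01,  1.71505075e-02,  8.57744054e-02,
        -6.18382362e+02],
       [-8.56306998e-02, -8.94622136e-03,  9.96286780e-01,
        -1.00152879e+03],
       [ 0.00000000e+00,  0.00000000e+00,  0.00000000e+00,
         1.00000000e+00]])}
```

View pics/side0.png

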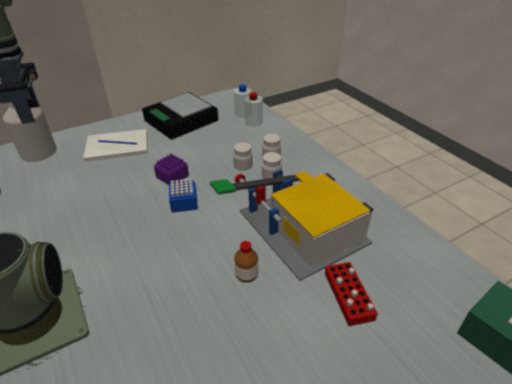

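View pics/top0.png

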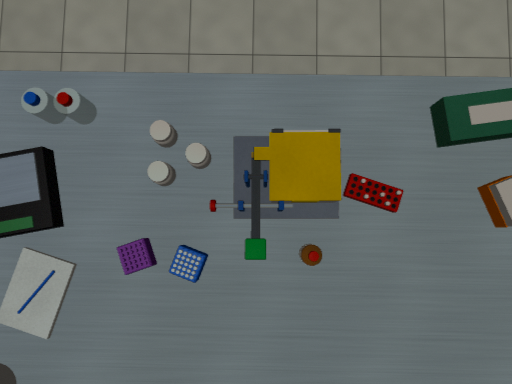

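The top view shows the green pad at about (256,249), the knob at (213,205) and the flap at (305,167). The blue tip box is at (188,263); a purple box of the same shape is at (136,256). The three white jars are at (161,132), (159,172) and (197,154), and the rightmost, (197,154), is the one meant. The reagent bottle is at (312,255) and the rack at (374,192). Next I'll enlarge this to measure it.

```bash
cat > h.py <<'E'
import numpy as np,cv2,pickle
def ray(c,u,v):
    f=192/np.tan(np.radians(c['vertical_fov']/2)); M=c['world_to_cam']
    d=np.array([(u-c['cx'])/f,-(v-c['cy'])/f,-1]); R=M[:3,:3]
    return -R.T@M[:3,3], R.T@d
def atz(c,u,v,z):
    o,d=ray(c,u,v); return o+d*(z-o[2])/d[2]
def proj(c,p):
    f=192/np.tan(np.radians(c['vertical_fov']/2)); M=c['world_to_cam']
    q=M[:3,:3]@np.array(p,float)+M[:3,3]; return c['cx']+f*q[0]/-q[2], c['cy']-f*q[1]/-q[2]
E
python3 - <<'E'
from h import *
d=pickle.load(open('c0.pkl','rb'))
im=d['top']['color'][120:290,145:345]; cv2.imwrite('pics/topc.png',cv2.resize(im,(800,680))[:600] if 0 else cv2.resize(im[:150],None,fx=4,fy=4,interpolation=cv2.INTER_CUBIC))
im=d['side']['color'][140:290,150:350]; cv2.imwrite('pics/sidec.png',cv2.resize(im,None,fx=4,fy=4,interpolation=cv2.INTER_CUBIC))
E
```

```text
(no output)
```

View pics/topc.png

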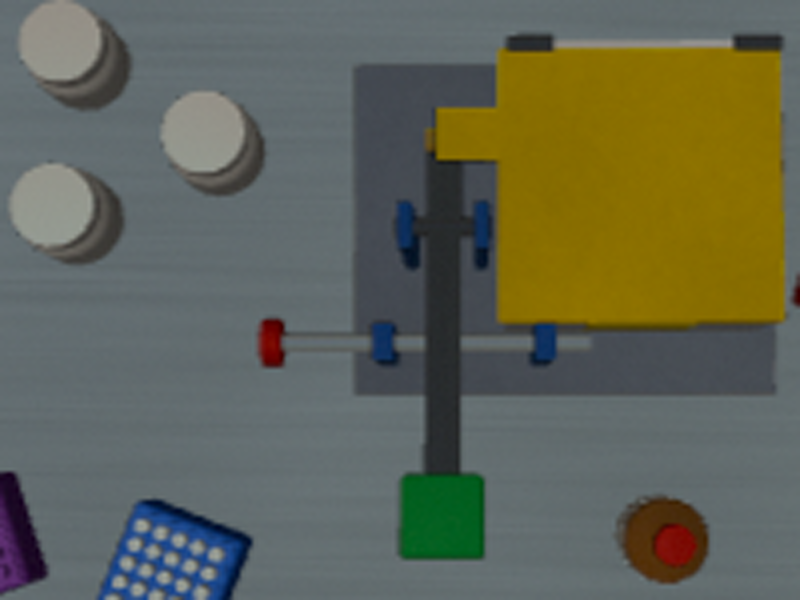

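View pics/sidec.png

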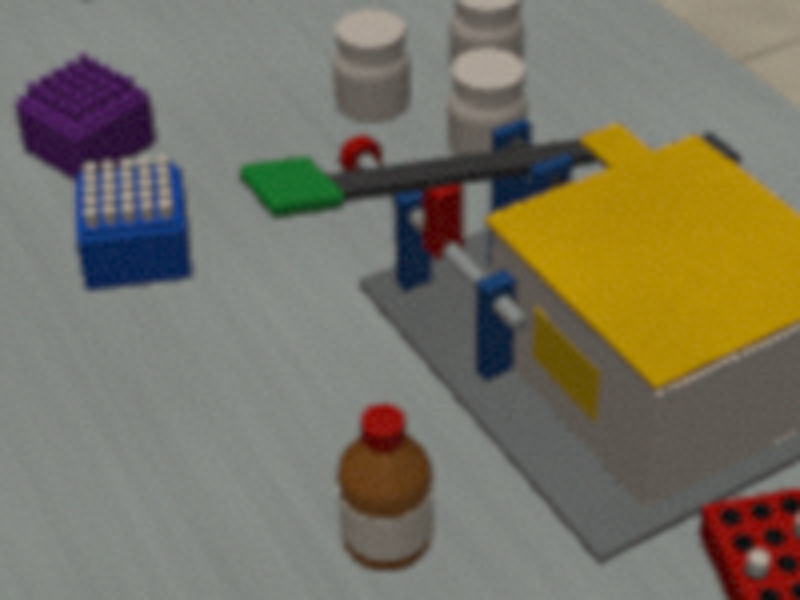

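Confirmed: in the top crop the knob spans (260..284, 320..366), the pad centre is (442,516), and the base plate corners are (355,66), (354,394) and (775,394). The blue tip box and the rightmost white jar are clear of each other and easy to tell apart.

Run:
```python
from h import *
np.set_printoptions(precision=1,suppress=True)
d=pickle.load(open('c0.pkl','rb'));T=d['top'];S=d['side']
t=lambda x,y,z:atz(T,(x+.5)/4-.5+145,(y+.5)/4-.5+120,z)
s=lambda x,y,z:atz(S,(x+.5)/4-.5+150,(y+.5)/4-.5+140,z)
pl=[t(355,66,8),t(354,394,8),t(775,394,8)]
print('plate',*pl, 'bin from FL', pl[1])
print('pad',t(442,516,173),'side',s(293,186,173))
print('knob outer',t(260,343,80),'inner',t(284,343,80))
print('cheek tops',t(405,203,130),t(481,203,130))
print('roller/flap corners',t(498,322,116),t(783,320,116),t(498,50,116))
print('jar',t(204,131,75),'reag',t(672,545,105),s(385,425,105))
tb=lambda u,v,z:atz(T,u,v,z)
print('tip',tb(188,263,65),'corners',t(150,500,65),t(250,541,65),t(100,600,65))
# model: bin at (bx,by), yaw; bin x axis ~ world x?
```

```text
plate [793.2  86.7   8. ] [560.7  81.9   8. ] [ 565.9 -210.8    8. ] bin from FL [560.7  81.9   8. ]
pad [485.9  15.9 173. ] side [484.3   8.4 173. ]
knob outer [590.7 138.1  80. ] inner [590.9 122.5  80. ]
cheek tops [676.3  43.3 130. ] [677.1  -3.9 130. ]
roller/flap corners [604.2 -15.9 116. ] [ 608.5 -194.1  116. ] [777.8 -13.1 116. ]
jar [730.9 180.1  75. ] reag [ 467.1 -127.   105. ] [ 466.6 -134.4  105. ]
tip [440.  192.3  65. ] corners [487.3 209.4  65. ] [461.9 143.   65. ] [422.1 239.7  65. ]
```

Two independent fits agree within 2 mm: bin origin ≈ (664,19), yaw ≈ 0.019. That puts bolt_end at ≈ (592,138,74) and the pad at ≈ (485,15.5,173). First move: shut the fingers, set the closing axis along world x, and go to a point left of the knob.

```bash
python3 -m creep '[{"grip":1,"slide":[3.3,-2.76,0],"rot":[0,0,-0.095]},{"grip":1,"slide":[3.3,-2.76,0],"rot":[0,0,-0.095]},{"grip":1,"slide":[3.3,-2.76,0],"rot":[0,0,-0.095]},{"grip":1,"slide":[3.3,-2.76,0],"rot":[0,0,-0.095]},{"grip":1,"slide":[3.3,-2.76,0],"rot":[0,0,-0.095]},{"grip":1,"slide":[3.3,-2.76,0],"rot":[0,0,-0.095]},{"grip":1,"slide":[3.3,-2.76,0],"rot":[0,0,-0.095]},{"grip":1,"slide":[3.3,-2.76,0],"rot":[0,0,-0.095]},{"grip":1,"slide":[3.3,-2.76,0],"rot":[0,0,-0.095]},{"grip":1,"slide":[3.3,-2.76,0],"rot":[0,0,-0.095]},{"grip":1,"slide":[3.3,-2.76,0],"rot":[0,0,-0.095]},{"grip":1,"slide":[3.3,-2.76,0],"rot":[0,0,-0.095]},{"grip":1,"slide":[3.3,-2.76,0],"rot":[0,0,-0.095]},{"grip":1,"slide":[3.3,-2.76,0],"rot":[0,0,-0.095]},{"grip":1,"slide":[0,0,0],"rot":[0,0,0]},{"grip":1,"slide":[0,0,0],"rot":[0,0,0]}]' 20
```

```text
t: 1.7
eef_pos: [592.4, 172.9, 213.0]
ee_rot: [[-0.011, 1.0, -0.002], [1.0, 0.011, -0.0], [-0.0, -0.002, -1.0]]
force: [-0.2, 0.1, 0.1]
gripper_width: 0.5
finger_force: 0.0
```

```bash
python3 -m creep '[{"grip":1,"slide":[0,0.2,-2.5],"rot":[0,0,0]},{"grip":1,"slide":[0,0.2,-2.5],"rot":[0,0,0]},{"grip":1,"slide":[0,0,-2.5],"rot":[0,0,0]},{"grip":1,"slide":[0,0,-2.5],"rot":[0,0,0]},{"grip":1,"slide":[0,0,-2.5],"rot":[0,0,0]},{"grip":1,"slide":[0,0,-2.2],"rot":[0,0,0]},{"grip":1,"slide":[0,0,0],"rot":[0,0,0]},{"grip":1,"slide":[0,0,0],"rot":[0,0,0]}]'
python3 - <<'E'
from rig import *
import cv2
from h import *
c=capture('side');cv2.imwrite('pics/side1.png',cv2.resize(c['color'][90:240,170:370],None,fx=4,fy=4,interpolation=cv2.INTER_CUBIC))
E
```

```text
t: 2.5
eef_pos: [591.7, 178.6, 67.4]
ee_rot: [[-0.014, 1.0, -0.0], [1.0, 0.014, 0.0], [0.0, -0.0, -1.0]]
force: [-0.2, 0.2, 1.2]
gripper_width: 0.7
finger_force: 0.0
```

View pics/side1.png

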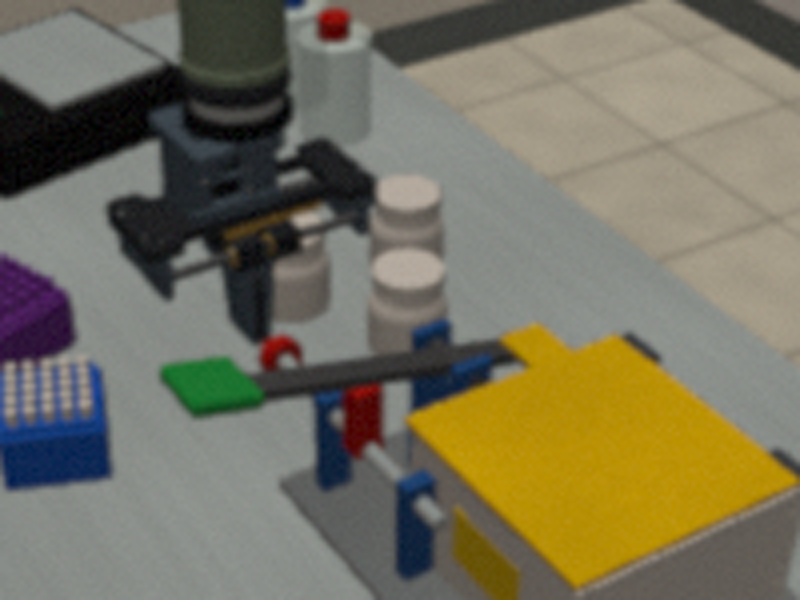

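The shut fingers (crop ~(250,320)) stand left of the red knob (282,352), clear of everything. Pushing along -y now.

```bash
python3 -m creep '[{"grip":1,"slide":[0,-0.8,0],"rot":[0,0,0]},{"grip":1,"slide":[0,-0.8,0],"rot":[0,0,0]},{"grip":1,"slide":[0,-0.6,0],"rot":[0,0,0]},{"grip":1,"slide":[0,-0.6,0],"rot":[0,0,0]},{"grip":1,"slide":[0,-0.6,0],"rot":[0,0,0]},{"grip":1,"slide":[0,-0.6,0],"rot":[0,0,0]},{"grip":1,"slide":[0,-0.5,0],"rot":[0,0,0]},{"grip":1,"slide":[0,-0.5,0],"rot":[0,0,0]},{"grip":1,"slide":[0,0,0],"rot":[0,0,0]}]'; python3 -m creep '[{"grip":1,"slide":[0,-0.2,0],"rot":[0,0,0]},{"grip":1,"slide":[0,-0.2,0],"rot":[0,0,0]},{"grip":1,"slide":[0,0,0],"rot":[0,0,0]}]'
```

```text
t: 3.45
eef_pos: [592.1, 126.7, 66.8]
ee_rot: [[-0.012, 1.0, -0.001], [1.0, 0.012, -0.001], [-0.001, -0.001, -1.0]]
force: [0.3, -0.3, -1.4]
gripper_width: 0.6
finger_force: 0.0
t: 3.75
eef_pos: [592.0, 124.6, 66.7]
ee_rot: [[-0.011, 1.0, -0.001], [1.0, 0.011, 0.002], [0.002, -0.001, -1.0]]
force: [0.0, 4.4, 0.3]
gripper_width: 0.7
finger_force: 2.3
```

```bash
for i in 1 2; do python3 -m creep '[{"grip":1,"slide":[0,-0.2,0],"rot":[0,0,0]},{"grip":1,"slide":[0,0,0],"rot":[0,0,0]}]'|grep -E 'eef|^force'; done
python3 - <<'E'
from rig import *
import cv2
c=capture('top');cv2.imwrite('pics/top1.png',cv2.resize(c['color'][120:270,145:345],None,fx=4,fy=4,interpolation=cv2.INTER_CUBIC))
E
```

```text
eef_pos: [592.0, 124.6, 66.8]
force: [-0.2, 11.1, -1.2]
eef_pos: [592.1, 124.5, 66.9]
force: [-1.4, 16.1, -0.4]
```

View pics/top1.png

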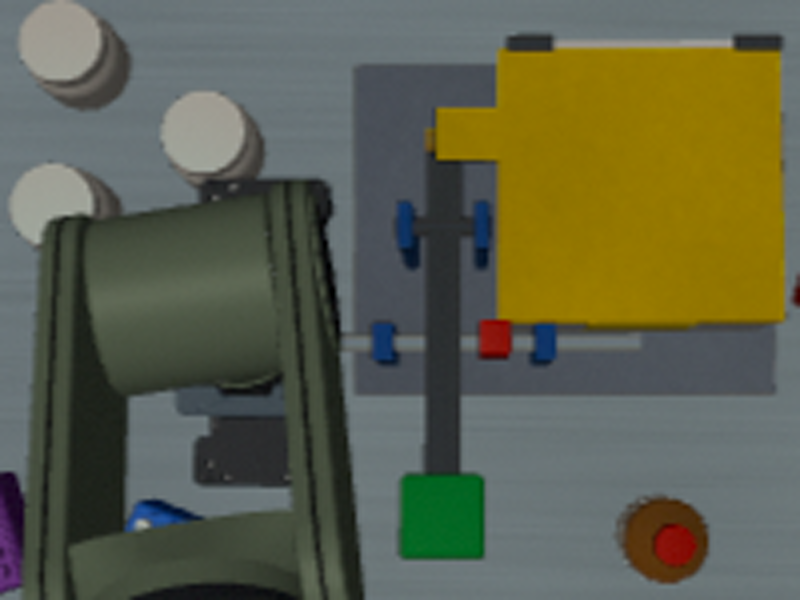

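The bolt is at its end stop (16 N resistance with no travel). The red block at (495,339) is clear of the lever, and the tail moved from 592 to 640, about 32 mm. Now I'll back off, rise and go over the pad.

```bash
python3 -m creep '[{"grip":1,"slide":[0,2,0],"rot":[0,0,0]},{"grip":1,"slide":[0,2,0],"rot":[0,0,0]},{"grip":1,"slide":[0,1,2],"rot":[0,0,0]},{"grip":1,"slide":[0,0,4],"rot":[0,0,0]},{"grip":1,"slide":[0,0,4],"rot":[0,0,0]},{"grip":1,"slide":[0,0,4],"rot":[0,0,0]},{"grip":1,"slide":[0,0,2],"rot":[0,0,0]},{"grip":1,"slide":[-2.2,-3,0],"rot":[0,0,0]},{"grip":1,"slide":[-2.2,-3,0],"rot":[0,0,0]},{"grip":1,"slide":[-2.2,-3,0],"rot":[0,0,0]},{"grip":1,"slide":[-2.2,-3,0],"rot":[0,0,0]},{"grip":1,"slide":[-2.2,-3,0],"rot":[0,0,0]},{"grip":1,"slide":[0,0,0],"rot":[0,0,0]},{"grip":1,"slide":[0,0,0],"rot":[0,0,0]}]'
```

```text
t: 5.6
eef_pos: [482.2, 19.0, 227.2]
ee_rot: [[-0.011, 1.0, 0.0], [1.0, 0.011, -0.0], [-0.0, 0.0, -1.0]]
force: [0.8, 0.2, -0.2]
gripper_width: 0.8
finger_force: 0.0
```

```bash
python3 -m creep '[{"grip":1,"slide":[0,-0.3,-2],"rot":[0,0,0]},{"grip":1,"slide":[0,0,-2],"rot":[0,0,0]},{"grip":1,"slide":[0,0,-0.5],"rot":[0,0,0]},{"grip":1,"slide":[0,0,-0.5],"rot":[0,0,0]},{"grip":1,"slide":[0,0,-0.5],"rot":[0,0,0]},{"grip":1,"slide":[0,0,-0.5],"rot":[0,0,0]},{"grip":1,"slide":[0,0,-0.5],"rot":[0,0,0]},{"grip":1,"slide":[0,0,-0.5],"rot":[0,0,0]},{"grip":1,"slide":[0,0,-0.5],"rot":[0,0,0]},{"grip":1,"slide":[0,0,0],"rot":[0,0,0]}]'
```

```text
t: 6.6
eef_pos: [481.4, 17.0, 152.9]
ee_rot: [[-0.012, 1.0, -0.002], [1.0, 0.012, 0.0], [0.0, -0.002, -1.0]]
force: [-5.4, 0.6, 7.9]
gripper_width: 0.5
finger_force: 4.0
```

The force is 8 N up, within the expected 5 to 12 N, so the lever is turning. I'll keep going down.

```bash
python3 -m creep '[{"grip":1,"slide":[0,0,-0.5],"rot":[0,0,0]},{"grip":1,"slide":[0,0,-0.5],"rot":[0,0,0]},{"grip":1,"slide":[0,0,-0.5],"rot":[0,0,0]},{"grip":1,"slide":[0,0,-0.5],"rot":[0,0,0]},{"grip":1,"slide":[0,0,-0.5],"rot":[0,0,0]},{"grip":1,"slide":[0,0,-0.5],"rot":[0,0,0]},{"grip":1,"slide":[0,0,-0.5],"rot":[0,0,0]},{"grip":1,"slide":[0,0,-0.5],"rot":[0,0,0]},{"grip":1,"slide":[0,0,-0.5],"rot":[0,0,0]},{"grip":1,"slide":[0,0,-0.5],"rot":[0,0,0]},{"grip":1,"slide":[0,0,0],"rot":[0,0,0]}]'; python3 -m creep '[{"grip":1,"slide":[0,0,-0.5],"rot":[0,0,0]},{"grip":1,"slide":[0,0,-0.4],"rot":[0,0,0]},{"grip":1,"slide":[0,0,-0.3],"rot":[0,0,0]},{"grip":1,"slide":[0,0,0],"rot":[0,0,0]}]'
```

```text
t: 7.7
eef_pos: [480.2, 16.9, 102.2]
ee_rot: [[-0.012, 1.0, -0.005], [1.0, 0.012, 0.0], [0.0, -0.005, -1.0]]
force: [-5.1, 1.0, 5.1]
gripper_width: 0.7
finger_force: 2.8
t: 8.1
eef_pos: [481.7, 16.9, 90.8]
ee_rot: [[-0.012, 1.0, -0.001], [1.0, 0.012, 0.0], [0.0, -0.001, -1.0]]
force: [-3.9, 0.9, 5.9]
gripper_width: 0.1
finger_force: 3.3
```

```bash
for i in 1 2 3; do python3 -m creep '[{"grip":1,"slide":[0,0,-0.3],"rot":[0,0,0]},{"grip":1,"slide":[0,0,0],"rot":[0,0,0]},{"grip":1,"slide":[0,0,0],"rot":[0,0,0]}]'|grep -E 'eef|^force'; done
```

```text
eef_pos: [482.2, 16.9, 88.0]
force: [-4.4, 0.6, 5.0]
eef_pos: [482.6, 16.9, 85.1]
force: [-2.7, -0.5, 6.1]
eef_pos: [482.8, 16.9, 84.4]
force: [-8.1, -0.0, 23.4]
```

The lower stop is reached: force jumps to 23 N at z 84.4. I'll hold here and check.

```bash
python3 -m creep '[{"grip":1,"slide":[0,0,0],"rot":[0,0,0]},{"grip":1,"slide":[0,0,0],"rot":[0,0,0]},{"grip":1,"slide":[0,0,0],"rot":[0,0,0]},{"grip":1,"slide":[0,0,0],"rot":[0,0,0]},{"grip":1,"slide":[0,0,0],"rot":[0,0,0]}]'
python3 - <<'E'
from rig import *
import cv2
c=capture('side');cv2.imwrite('pics/side2.png',cv2.resize(c['color'][130:330,140:400],None,fx=3,fy=3,interpolation=cv2.INTER_CUBIC))
E
```

```text
t: 9.5
eef_pos: [482.8, 16.9, 84.4]
ee_rot: [[-0.012, 1.0, 0.002], [1.0, 0.012, 0.0], [0.0, 0.002, -1.0]]
force: [-7.7, -0.4, 24.3]
gripper_width: 0.5
finger_force: 12.4
```

View pics/side2.png

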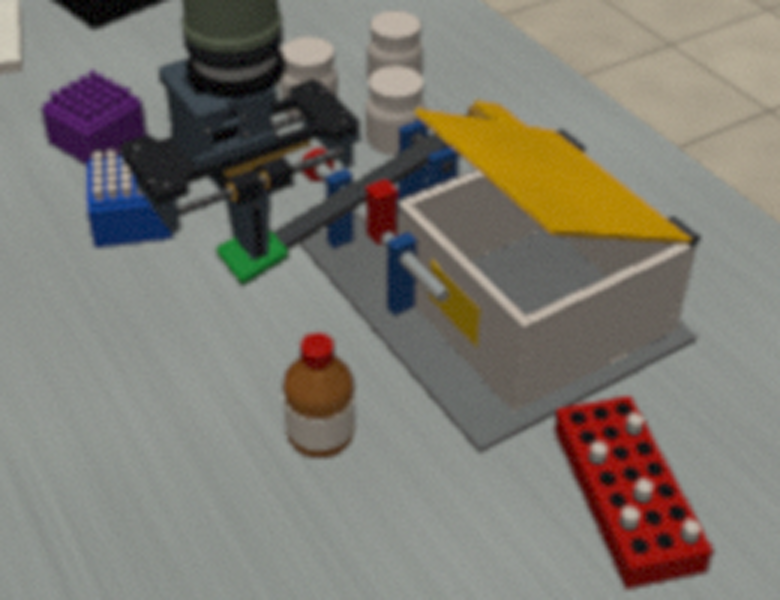

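The flap (550,180) is wide open and the fingers hold the pad (252,257) down. The bolt block (381,210) is clear of the lever and all four bystanders are in place.

```bash
python3 -c "
from rig import *
print(close_job())"
```

```text
the job is handed in; nothing more can be done
None
```

I handed the job in with the bolt pushed to its end stop and the lever pressed to its lower stop and held there with about 24 N; the last picture shows the flap wide open and the bystanders in place (no verdict came back).

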